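# Nudge the blister-card carrier home in the card sealer

## Robot

A 6-joint arm with a two-finger parallel gripper is mounted at the origin on a cart in front of the work surface, level with it; the furniture and walls round the work are solid. World frame = base frame: x ahead of the robot, y to its left, z up, the work surface at z = 0. Lengths are in m, angles in degrees, forces in N, time in s.
With the tool pointing down it reaches from about 0.3 to 0.75 m from the base axis. Payload 8.5 kg.
Tool frame: the origin (TCP) lies at the very end of the fingers, on their centre line; the grasp point (between the pads) lies 19 mm behind it; z points along the fingers, y is the direction in which the jaws open and shut (so a half turn about z gives the same grasp; the last joint's range is limited). The gripper opens to 85 mm and grips with 20 to 120 N. Pads are 22 mm wide; open, the fingers measure 114 mm over their backs; the gripper's body (76 mm by 85 mm) begins 54 mm behind the grasp point. The pads swing forward as they close: fully open they stand 13 mm farther back than shut.
Start: joints at [52.695, 21.807, 74.336, -0, 83.858, -12.336], TCP at [0.232, 0.499, 0.231] pointing down, gripper open.
Joint ranges: [-178.18, 178.18], [-50.72, 133.34], [12.68, 142.11], [-81.47, 261.47], [9.98, 163.14], [-165.26, 165.26]. Speed limits (degrees/s): [136.94, 136.94, 180, 180, 180, 180].

## Interface

Orientations are given as a 3x3 rotation matrix whose columns are the frame's x, y, z axes.
In Python, from rig import observe, get_image, calibration, close_job gives the robot as it stands.
- The arm moves only by the tool servo_tool, never from a script. Its argument "commands" is a list of rows, each an object with "delta_rot": the turn, a rotation vector about the world's x, y, z in units of 6 degrees (1.0 is 6 degrees), a list of three; "travel": the shift along the world's x, y, z in units of 30 mm (1.0 is 30 mm), a list of three; "fingers": the closure in counts, from 0 (fully open) to 255 (shut). A call has 1 to 8 rows; each row shifts and turns the pose as measured when the row begins; what a row does not reach is not made up. A row lasts 1/10 s, in which the tool goes at most 50 mm and 8.59 degrees, less where a joint would pass 70% of its speed; a pose out of reach is approached as far as the arm can. A call is refused whole if a number of a shift passes 1 or a number of a turn 1, either way. A call with a gripper value outside its range is refused whole. The fingers move at their own pace and stop on an object; "squeeze" is the grip in N (left out, the last holds). Time passes only in rows, so rows that do not move let the fingers close. It gives the time, the measured TCP pose, the force and the opening at its end, in the units of the state.
- observe(): the state, without advancing time (a new reading comes with each control period).
- get_image(name): name is "scene" or "top" or "wrist"; returns the picture (420x560x3 uint8, red, green, blue); there is no depth.
- calibration(name): a dict with "camera_matrix" (3x3 intrinsics, pixels), "position" and "rotation" of the camera in the world; the wrist camera has in their place "hand_eye" (4x4, takes a point from camera to tool coordinates, whose origin is the TCP and whose axes are the flange's). Camera axes: x right, y down, z forward; pixel columns grow to the right and rows downward; lengths in m; the calibration is good to about 2 mm. A picture is of the moment at which its call begins: read the wrist's pose just before it. calibration takes no time and is no camera call.
- close_job(): hands the job in, once; it reports no verdict.
The state is a dict: "time_s": time; "q": joint angles; "qvel": joint speeds; "joint_efforts": joint torques, N m; "position": TCP position; "tool_rot": TCP orientation; "ft_force": force on the tool from outside, world axes, zero at the start; "wrist_torque": the same for the moment, N m; "grip_width": finger opening in m.
Only numpy, scipy, OpenCV 4.12 (cv2) and the standard library are available. Lean on these libraries where they do the work, as an engineer would, in place of code of your own. Each camera call takes 0.05 s, during which the arm holds its last target.

## Task

A blister card on its carrier stands half in the card sealer. Pick up the white counting spatula and, touching the carrier only with the spatula, nudge the carrier in with small gentle pushes on its blue end plate until it is fully home against the stop hidden inside the hood; do not shove it fast or jam it hard against the stop. Then lay the spatula flat on the worktop, clear of the sealer, and leave the jar, the cup stack and the vial standing where they are.

Things in the scene. Friction and masses are not known exactly. Their poses are not given: they have to be found in the camera images.
- sealer: Card sealer, fixed: dark base plate 132 mm wide, 6 mm thick, x = -110 to 210 mm; white closed hood 102 mm high from x = 0 to 210. Origin on the worktop under the middle of the hood's mouth; +x points into the hood (push this way). Mouth 92 mm wide, open z = 6 to 68 mm; from x = 40 a sealing head hangs to z = 25, clear of the card. In front, two rails 22 mm high, 92 mm apart inside.
- stop: Rubber-faced stop inside the hood, fixed, out of sight from every side; 70 mm wide, 14 mm high. Origin at the foot of the middle of the face that the carrier meets; axes as the sealer's. Its depth differs from case to case (face 125 to 165 mm behind the mouth), so when the carrier is home the blue plate may stand up to 20 mm before or behind the mouth: the mouth is no mark to go by. The meeting is felt as a firm resistance.
- carrier: Loose aluminium carrier with a blister card fixed on it, 145 mm long, 88 mm wide, 0.26 to 0.5 kg, sliding on the sealer's base plate with 2 mm play on each side; it needs about 1 to 4 N to slide and stays where it is left. Origin at the middle of its underside; +x points to its nose, into the hood. At its rear stands a blue upright plate, 76 mm wide, 48 mm high, 6 mm thick.
- carrier_nose (a point): Middle of the carrier's front edge, 72.5 mm ahead of its origin: the part that meets the stop.
- carrier_tap (a point): Middle of the rear face of the blue plate, 72.5 mm behind the carrier's origin and 28 mm above its underside: push here, along the sealer's +x.
- spatula: Loose white counting spatula, 208 mm long, 18 mm wide, 48 g, lying flat on the worktop. Origin at the middle of its underside; its length lies along y: the handle (18 mm wide, 9 mm thick) is the half at y = -4 to +104 mm, the blade (18 mm wide, 3 mm thick, 3 to 6 mm above the underside) ends at y = -104 mm. Rigid.
- spatula_grip (a point): Point on the handle at spatula y = +30 mm, half-way up its thickness: grip across the 18 mm width (along spatula x).
- spatula_tip (a point): End of the blade, at spatula y = -104 mm, 134 mm from spatula_grip.
- amber_jar: Amber jar with white lid, 68 mm across, 92 mm high, standing to the right of the work (a like jar farther back is part of the room); bystander. Origin at the middle of its underside.
- cup_stack: Stack of paper dose cups, 38 mm across, 100 mm high; bystander. Origin at the middle of its underside.
- vial: Amber vial, 36 mm across, 84 mm high; bystander. Origin at the middle of its underside.
Not all that is in view belongs to the job. Of the things that look like the spatula, the smaller one is meant.

How it is judged:
By the outcome, as a careful person would: the job done as asked, in the order asked, and still so for the second after the job is handed in, with the robot touching nothing.
It also fails if it takes over 58 s, if anything falls off the work surface, if the arm or the gripper's body presses on something with over 40 N, if the wrist force passes 120 N, or if a joint passes its speed limit or range.

## Working session

There is one attempt and no reset: what is moved stays moved. The work goes in short steps, Python scripts to look and compute and a tool call to move; the robot and the scene stay as the last step left them, time stands still between calls to the robot, and variables do not carry over. Pictures are saved under pics/ and viewed, and the job is handed in when it is done.

Besides the shell and the picture viewer there is one more tool, called after "Call:" in YAML: its name, and indented under it one key for each argument. servo_tool: Moves the arm, as the interface text tells. Its arguments: {"type":"object","properties":{"commands":{"type":"array","items":{"type":"object","properties":{"delta_rot":{"type":"array","items":{"type":"number"}},"travel":{"type":"array","items":{"type":"number"}},"fingers":{"type":"number"}}}},"squeeze":{"type":"number"}},"required":["commands"]}

```bash
mkdir -p pics; ls
python3 - <<'E'
from rig import *
import cv2
s=observe();print(s)
for n in ["scene","top","wrist"]:
    cv2.imwrite(f"pics/{n}0.png",get_image(n)[:,:,::-1]);print(n,calibration(n))
E
```

```text
pics
{'time_s': 0.0, 'q': array([ 5.26946144e+01,  2.18440149e+01,  7.43846270e+01,  1.07811343e-03,
        8.38580645e+01, -1.23342230e+01]), 'qvel': array([ 0.02302334,  0.01317876,  0.03609002, -0.0157775 ,  0.05049546,
       -0.01271758]), 'joint_efforts': array([ 8.95215744e-04, -4.48473287e+01, -2.31269521e+01, -1.67216281e-04,
        4.88859179e-03,  4.53715614e-06]), 'position': array([0.23199615, 0.49836123, 0.23068418]), 'tool_rot': array([[-9.06519364e-01,  4.22163207e-01, -9.32043885e-04],
       [ 4.22164098e-01,  9.06518644e-01, -1.19237485e-03],
       [ 3.41538369e-04, -1.47438636e-03, -9.99998855e-01]]), 'ft_force': array([0.94368017, 0.04794573, 0.34417782]), 'wrist_torque': array([ 0.02853445, -0.03670553, -0.00046768]), 'grip_width': 0.08511017502967826}
scene {'camera_matrix': array([[526.181186  ,   0.        , 288.14413698],
       [  0.        , 526.181186  , 202.04500778],
       [  0.        ,   0.        ,   1.        ]]), 'position': array([-0.64586247, -0.79832124,  0.99971733]), 'rotation': array([[ 0.48317697, -0.51602642,  0.70728831],
       [-0.87
[... 312 characters left out ...]
951102]), 'rotation': array([[ 0.02038249, -0.95518802,  0.29529714],
       [-0.99976847, -0.01743531,  0.01261026],
       [-0.00689658, -0.2954858 , -0.95532224]])}
wrist {'camera_matrix': array([[289.98406   ,   0.        , 276.33284961],
       [  0.        , 289.98406   , 210.72507124],
       [  0.        ,   0.        ,   1.        ]]), 'hand_eye': array([[ 1.67727620e-03, -9.65060299e-01, -2.62022529e-01,
         6.65938881e-02],
       [ 9.99998359e-01,  1.43921251e-03,  1.10046491e-03,
         4.36624707e-04],
       [-6.84908892e-04, -2.62023944e-01,  9.65061129e-01,
        -1.43739207e-01],
       [ 0.00000000e+00,  0.00000000e+00,  0.00000000e+00,
         1.00000000e+00]])}
```

View pics/scene0.png

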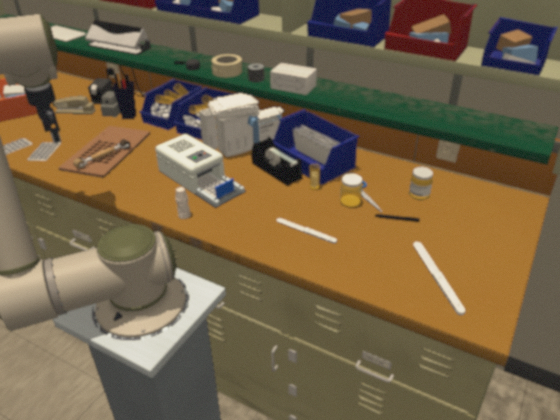

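View pics/top0.png

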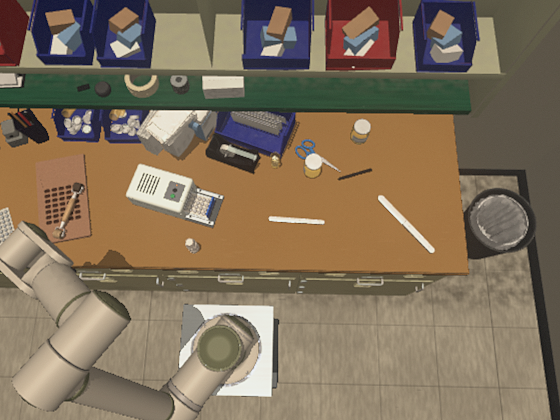

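View pics/wrist0.png

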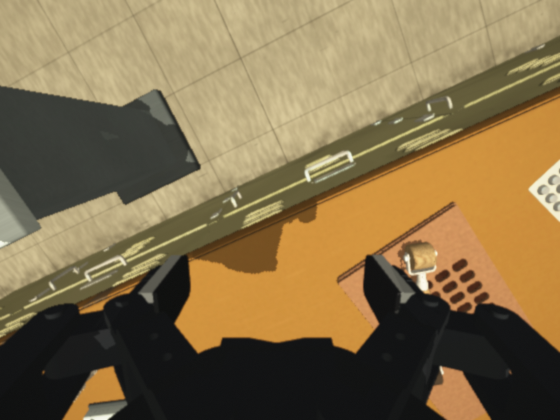

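```bash
cat > h.py <<'E'
import numpy as np,cv2
from rig import *
def ray(n,uv,s=None):
    c=calibration(n);K=c["camera_matrix"]
    d=np.linalg.solve(K,np.array([uv[0],uv[1],1.]))
    if n=="wrist":
        R=s["tool_rot"];H=c["hand_eye"];return s["position"]+R@H[:3,3],R@H[:3,:3]@d
    return np.array(c["position"]),np.array(c["rotation"])@d
def onz(n,uv,z,s=None):
    p,d=ray(n,uv,s);return p+d*(z-p[2])/d[2]
def proj(n,P,s=None):
    c=calibration(n);K=c["camera_matrix"]
    if n=="wrist":
        R=s["tool_rot"]@c["hand_eye"][:3,:3];p=s["position"]+s["tool_rot"]@c["hand_eye"][:3,3]
    else: R=np.array(c["rotation"]);p=np.array(c["position"])
    q=K@(R.T@(np.array(P)-p));return q[:2]/q[2]
E
python3 - <<'E'
from h import *
t=cv2.imread("pics/top0.png");s=cv2.imread("pics/scene0.png")
cv2.imwrite("pics/topz.png",cv2.resize(t[140:260,110:340],None,fx=3.4,fy=3.4,interpolation=cv2.INTER_CUBIC))
cv2.imwrite("pics/scz.png",cv2.resize(s[120:260,140:350],None,fx=3.8,fy=3.8,interpolation=cv2.INTER_CUBIC))
def blob(im,n,x0,y0,x1,y1,z):
    m=np.zeros(im.shape[:2],np.uint8);g=im[y0:y1,x0:x1];m[y0:y1,x0:x1]=(g.min(2)>125)*255
    k,l,st,c=cv2.connectedComponentsWithStats(m)
    i=1+np.argmax(st[1:,4]);ys,xs=np.where(l==i)
    P=np.array([onz(n,(x,y),z) for x,y in zip(xs,ys)])[:,:2]
    mu=P.mean(0);u=np.linalg.svd(P-mu)[2][0];a=(P-mu)@u
    w=(P-mu)@np.array([-u[1],u[0]])
    lo,hi=a.min(),a.max();mid=mu+u*(lo+hi)/2
    print(n,len(xs),"mid",mid,"dir",u,"len",hi-lo,"wid halves",[np.ptp(w[(a>0)]),np.ptp(w[a<0])],"e",mu+u*lo,mu+u*hi)
blob(t,"top",260,205,335,235,.007)
blob(s,"scene",268,210,345,250,.007)
E
```

```text
top 280 mid [ 0.45933485 -0.2370941 ] dir [-0.04997973 -0.99875023] len 0.20782271489297224 wid halves [np.float64(0.018766920386172517), np.float64(0.02031934205946575)] e [ 0.46452831 -0.13331261] [ 0.45414139 -0.34087559]
scene 327 mid [ 0.45404969 -0.24400805] dir [-0.03846203 -0.99926006] len 0.20166736343547048 wid halves [np.float64(0.023989003775207865), np.float64(0.025213337178060027)] e [ 0.45792796 -0.14324898] [ 0.45017143 -0.34476712]
```

View pics/topz.png

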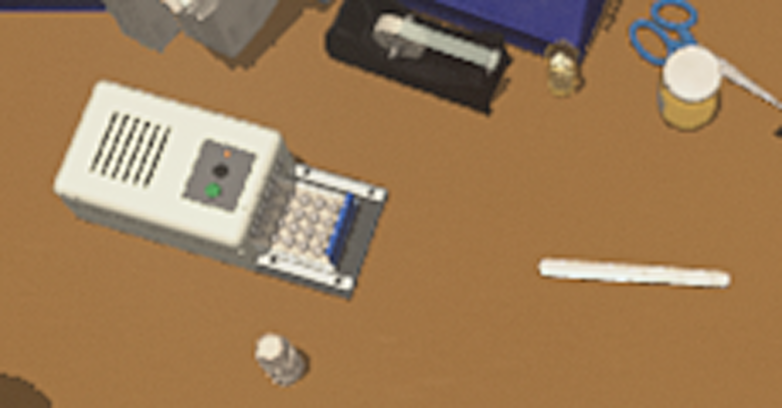

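View pics/scz.png

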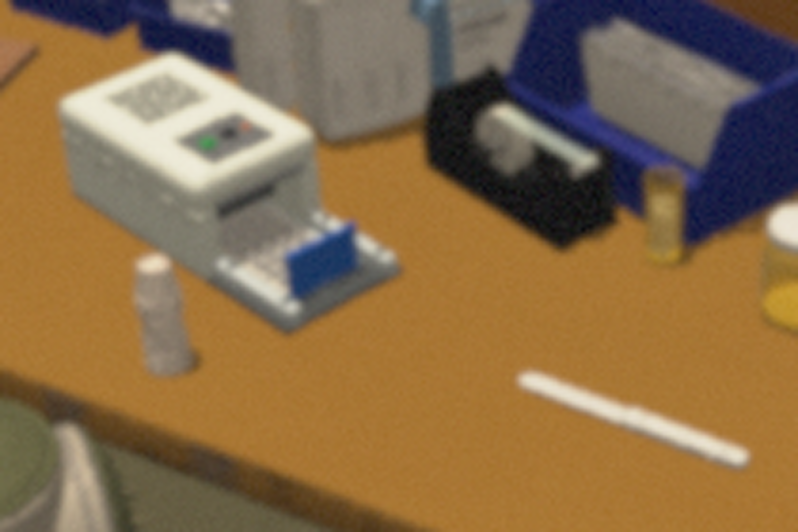

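Call:
servo_tool:
  commands:
    - {"travel":[0.3,-1,0.1],"delta_rot":[0,0,-0.45],"fingers":0}
    - {"travel":[0.3,-1,0.1],"delta_rot":[0,0,-0.45],"fingers":0}
    - {"travel":[0.3,-1,0.1],"delta_rot":[0,0,-0.45],"fingers":0}
    - {"travel":[0.3,-1,0],"delta_rot":[0,0,-0.45],"fingers":0}
    - {"travel":[0.3,-1,0],"delta_rot":[0,0,-0.45],"fingers":0}
    - {"travel":[0.3,-1,0],"delta_rot":[0,0,-0.45],"fingers":0}
    - {"travel":[0.3,-1,0],"delta_rot":[0,0,-0.45],"fingers":0}
    - {"travel":[0.3,-1,0],"delta_rot":[0,0,-0.45],"fingers":0}

```text
time_s: 0.95
position: [0.3035, 0.2516, 0.2377]
tool_rot: [[-0.681, 0.732, -0.004], [0.732, 0.681, -0.002], [0.001, -0.004, -1.0]]
ft_force: [1.1, 0.2, 0.6]
grip_width: 0.0855
```

Call:
servo_tool:
  commands:
    - {"travel":[0.3,-1,0.1],"delta_rot":[0,0,-0.45],"fingers":0}
    - {"travel":[0.3,-1,0.1],"delta_rot":[0,0,-0.45],"fingers":0}
    - {"travel":[0.3,-1,0.1],"delta_rot":[0,0,-0.45],"fingers":0}
    - {"travel":[0.3,-1,0],"delta_rot":[0,0,-0.45],"fingers":0}
    - {"travel":[0.3,-1,0],"delta_rot":[0,0,-0.45],"fingers":0}
    - {"travel":[0.3,-1,0],"delta_rot":[0,0,-0.45],"fingers":0}
    - {"travel":[0.3,-1,0],"delta_rot":[0,0,-0.45],"fingers":0}
    - {"travel":[0.3,-1,0],"delta_rot":[0,0,-0.45],"fingers":0}

```text
time_s: 1.75
position: [0.3755, 0.0014, 0.2469]
tool_rot: [[-0.349, 0.937, -0.005], [0.937, 0.349, -0.0], [0.001, -0.005, -1.0]]
ft_force: [0.2, -1.2, -0.7]
grip_width: 0.0855
```

Run:
```python
from h import *
s=observe();print(s["time_s"],s["position"]);np.save("s1.npy",s,allow_pickle=True)
cv2.imwrite("pics/w1.png",get_image("wrist")[:,:,::-1])
```

```text
1.75 [0.37552012 0.00135618 0.24685974]
```

View pics/w1.png

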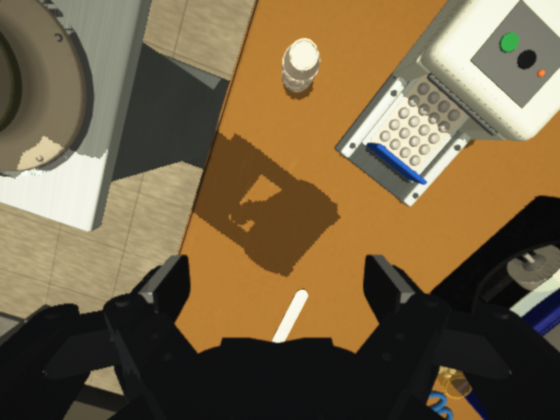

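Call:
servo_tool:
  commands:
    - {"travel":[0.3,-1,0],"delta_rot":[0,0,-0.45],"fingers":0}
    - {"travel":[0.3,-1,0],"delta_rot":[0,0,-0.45],"fingers":0}
    - {"travel":[0.3,-1,0],"delta_rot":[0,0,-0.45],"fingers":0}
    - {"travel":[0.3,-1,0],"delta_rot":[0,0,-0.45],"fingers":0}
    - {"travel":[0.3,-1,0],"delta_rot":[0,0,-0.45],"fingers":0}
    - {"travel":[0.3,-1,0],"delta_rot":[0,0,-0.45],"fingers":0}
    - {"travel":[0.3,-1,0],"delta_rot":[0,0,-0.45],"fingers":0}
    - {"travel":[0,0,0],"delta_rot":[0,0,0],"fingers":0}

```text
time_s: 2.6
position: [0.4407, -0.2221, 0.2452]
tool_rot: [[-0.006, 1.0, -0.007], [1.0, 0.006, 0.002], [0.002, -0.007, -1.0]]
ft_force: [-1.2, 0.5, -0.2]
grip_width: 0.0854
```

Run:
```python
from h import *
s=observe();print(s["time_s"],s["position"],s["tool_rot"]);np.save("s2.npy",s,allow_pickle=True)
cv2.imwrite("pics/w2.png",get_image("wrist")[:,:,::-1])
```

```text
2.6 [ 0.44069374 -0.22205893  0.2451749 ] [[-0.00591205  0.99996034 -0.00666041]
 [ 0.99998115  0.00592294  0.00161661]
 [ 0.00165599 -0.00665073 -0.99997651]]
```

View pics/w2.png

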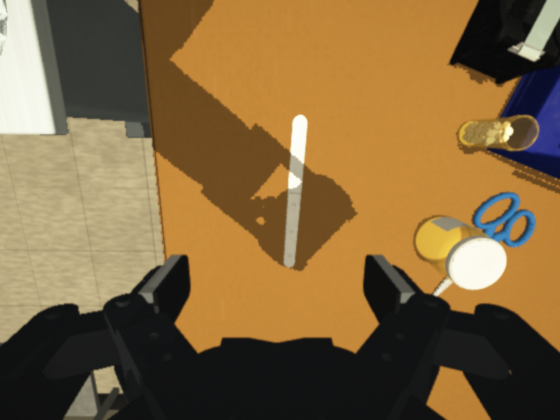

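Run:
```python
from h import *
a=cv2.imread("pics/w2.png");b=cv2.imread("pics/w1.png")
A=cv2.resize(a[100:280,240:360],None,fx=3.3,fy=3.3,interpolation=cv2.INTER_CUBIC)
B=cv2.resize(b[40:220,320:560],None,fx=3.3,fy=3.3,interpolation=cv2.INTER_CUBIC)
cv2.imwrite("pics/a.png",A);cv2.imwrite("pics/b.png",B)
```

```text
(no output)
```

View pics/a.png

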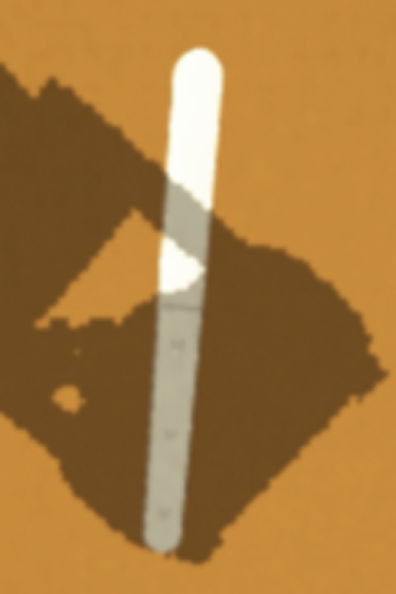

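View pics/b.png

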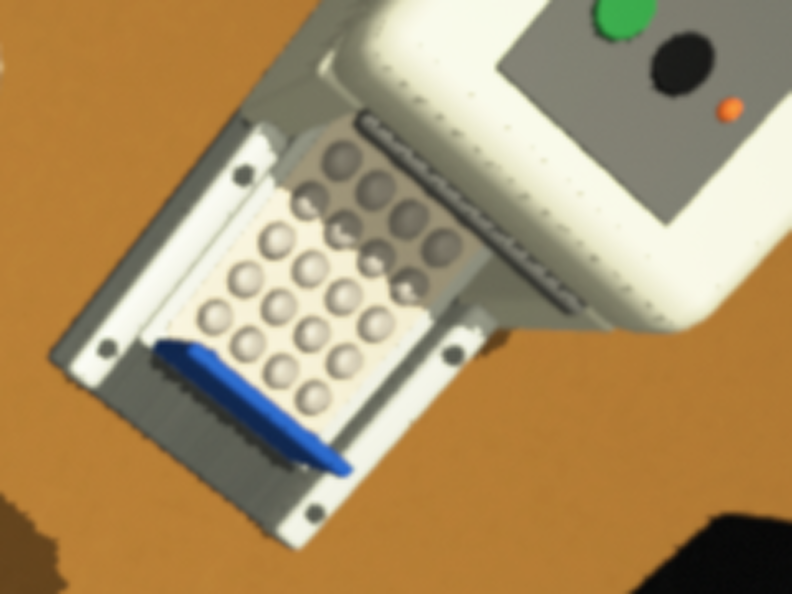

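Run:
```python
from h import *
s=np.load("s2.npy",allow_pickle=True).item();s1=np.load("s1.npy",allow_pickle=True).item()
f=lambda u,v:(240+(u+.5)/3.3-.5,100+(v+.5)/3.3-.5)
for z in(.0,.006,.009):
    for n,p in dict(top=(199,48),step=(181,306),bot=(162,553),l1=(172,100),r1=(223,100),l2=(149,480),r2=(187,480)).items(): print(z,n,onz("wrist",f(*p),z,s).round(4))
g=lambda u,v:(320+(u+.5)/3.3-.5,40+(v+.5)/3.3-.5)
print("base"); 
L=onz("wrist",g(50,356),.006,s1);R=onz("wrist",g(297,549),.006,s1);Lb=onz("wrist",g(244,112),.006,s1)
print(L,R,np.linalg.norm(L-R),Lb, Lb-L)
d=(R-L)/np.linalg.norm(R-L);n=np.array([-d[1],d[0]]);print("into dir from front edge",n,"from side",(Lb-L)/np.linalg.norm(Lb-L))
print("plate top z=.054",onz("wrist",g(195,347),.054,s1),onz("wrist",g(348,472),.054,s1))
print("plate bottom z .006..",onz("wrist",g(155,343),.054,s1))
h=lambda u,v:(110+(u+.5)/3.4-.5,140+(v+.5)/3.4-.5)
print("top cam base corners",onz("top",h(387,188),.006),onz("top",h(350,298),.006))
```

```text
0.0 top [ 0.4687 -0.1325  0.    ]
0.0 step [ 0.4641 -0.234   0.    ]
0.0 bot [ 0.4584 -0.3457  0.    ]
0.0 l1 [ 0.4586 -0.1519  0.    ]
0.0 r1 [ 0.4786 -0.1517  0.    ]
0.0 l2 [ 0.4521 -0.3111  0.    ]
0.0 r2 [ 0.4686 -0.3109  0.    ]
0.006 top [ 0.4682 -0.1328  0.006 ]
0.006 step [ 0.4638 -0.2328  0.006 ]
0.006 bot [ 0.4581 -0.3428  0.006 ]
0.006 l1 [ 0.4584 -0.152   0.006 ]
0.006 r1 [ 0.478  -0.1518  0.006 ]
0.006 l2 [ 0.4519 -0.3087  0.006 ]
0.006 r2 [ 0.4681 -0.3085  0.006 ]
0.009 top [ 0.468 -0.133  0.009]
0.009 step [ 0.4636 -0.2322  0.009 ]
0.009 bot [ 0.4579 -0.3413  0.009 ]
0.009 l1 [ 0.4582 -0.152   0.009 ]
0.009 r1 [ 0.4777 -0.1518  0.009 ]
0.009 l2 [ 0.4518 -0.3075  0.009 ]
0.009 r2 [ 0.4679 -0.3073  0.009 ]
base
[0.42880527 0.07253922 0.006     ] [0.55567369 0.03668373 0.006     ] 0.1318378267611374 [0.46054995 0.17845946 0.006     ] [0.03174468 0.10592025 0.        ]
into dir from front edge [0.27196662 0.96230669] from side [0.2870874  0.95790439 0.        ]
plate top z=.054 [0.46461443 0.09165836 0.054     ] [0.53421254 0.07157717 0.054     ]
plate bottom z .006.. [0.4512138  0.08806233 0.054     ]
top cam base corners [0.55256052 0.03689278 0.006     ] [0.4255565  0.07055971 0.006     ]
```

Call:
servo_tool:
  commands:
    - {"travel":[0.11,-0.25,-0.9],"delta_rot":[0,-0.06,-0.5],"fingers":0}
    - {"travel":[0.11,-0.25,-0.9],"fingers":0}
    - {"travel":[0.11,-0.25,-0.9],"fingers":0}
    - {"travel":[0.11,-0.25,-0.9],"fingers":60}
    - {"travel":[0.11,-0.25,-0.9],"fingers":60}
    - {"travel":[0.11,-0.25,-0.9],"fingers":60}
    - {"travel":[0,0,-0.9],"fingers":60}
    - {"travel":[0,0,0],"fingers":60}

```text
validation failed for argument at $.co...
```

Run:
```python
from h import *
s=observe();print(s["time_s"],s["position"],s["tool_rot"],s["ft_force"],s["grip_width"]);np.save("s3.npy",s,allow_pickle=True)
cv2.imwrite("pics/w3.png",get_image("wrist")[:,:,::-1])
```

```text
2.65 [ 0.44018413 -0.22039972  0.24519378] [[-0.00784467  0.99994342 -0.00718523]
 [ 0.99996576  0.00786337  0.00257784]
 [ 0.0026342  -0.00716477 -0.99997086]] [0.24743854 0.71658704 0.03345193] 0.0853076021598856
```

View pics/w3.png

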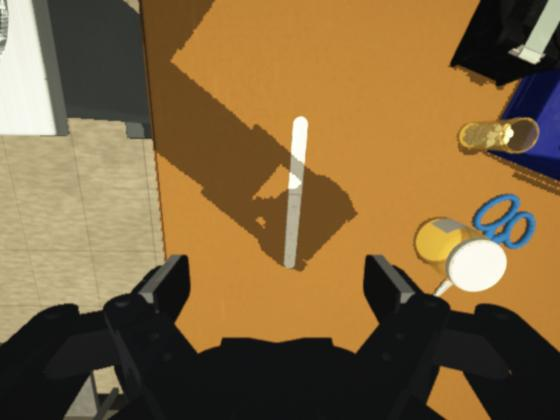

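All keys are required; the picture is the same as before. Resend in full.

Call:
servo_tool:
  commands:
    - {"travel":[0.11,-0.25,-0.9],"delta_rot":[0,-0.06,-0.5],"fingers":0}
    - {"travel":[0.11,-0.25,-0.9],"delta_rot":[0,0,0],"fingers":0}
    - {"travel":[0.11,-0.25,-0.9],"delta_rot":[0,0,0],"fingers":0}
    - {"travel":[0.11,-0.25,-0.9],"delta_rot":[0,0,0],"fingers":60}
    - {"travel":[0.11,-0.25,-0.9],"delta_rot":[0,0,0],"fingers":60}
    - {"travel":[0.11,-0.25,-0.9],"delta_rot":[0,0,0],"fingers":60}
    - {"travel":[0,0,-0.9],"delta_rot":[0,0,0],"fingers":60}
    - {"travel":[0,0,0],"delta_rot":[0,0,0],"fingers":60}

```text
time_s: 3.5
position: [0.4593, -0.2548, 0.0535]
tool_rot: [[0.031, 1.0, 0.003], [1.0, -0.031, 0.002], [0.002, 0.003, -1.0]]
ft_force: [0.5, 0.5, 0.7]
grip_width: 0.0652
```

Run:
```python
from h import *
s=observe();print(s["time_s"],s["position"],s["tool_rot"],s["ft_force"],s["grip_width"]);np.save("s3.npy",s,allow_pickle=True)
cv2.imwrite("pics/w3.png",get_image("wrist")[:,:,::-1])
```

```text
3.5 [ 0.45927143 -0.25478223  0.05353652] [[ 0.03052873  0.9995283   0.00334308]
 [ 0.99953239 -0.0305343   0.00162794]
 [ 0.00172925  0.00329182 -0.99999309]] [0.46216999 0.52850182 0.65920893] 0.06524306563187482
```

View pics/w3.png

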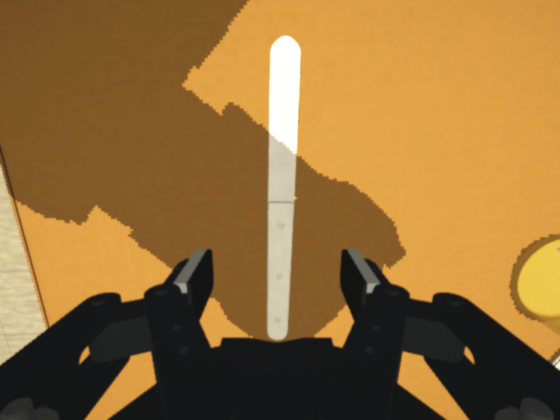

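Run:
```python
from h import *
s=np.load("s3.npy",allow_pickle=True).item()
for n,p,z in [("tip",(285,36.5),.004),("step",(281.5,201),.009),("end",(277,339),.007)]:
    print(n,onz("wrist",p,z,s))
```

```text
tip [ 0.46804996 -0.13323529  0.004     ]
step [ 0.46345626 -0.23236367  0.009     ]
end [ 0.45736948 -0.34193757  0.007     ]
```

Call:
servo_tool:
  commands:
    - {"travel":[0.06,-0.42,-0.6],"delta_rot":[0,0,-0.2],"fingers":60}
    - {"travel":[0,0,-0.7],"delta_rot":[0,0,0],"fingers":60}
    - {"travel":[0,0,-0.35],"delta_rot":[0,0,0],"fingers":60}
    - {"travel":[0,0,0],"delta_rot":[0,0,0],"fingers":60}

```text
time_s: 3.95
position: [0.4648, -0.2679, 0.0117]
tool_rot: [[0.048, 0.999, 0.014], [0.999, -0.048, -0.008], [-0.007, 0.014, -1.0]]
ft_force: [0.2, -0.6, 0.2]
grip_width: 0.0654
```

Call:
servo_tool:
  commands:
    - {"travel":[-0.1,0,-0.2],"delta_rot":[0.07,0.12,0],"fingers":60}
    - {"travel":[0,0,-0.08],"delta_rot":[0,0,0],"fingers":60}
    - {"travel":[0,0,0],"delta_rot":[0,0,0],"fingers":60}

```text
time_s: 4.25
position: [0.4627, -0.2681, 0.0058]
tool_rot: [[0.046, 0.999, 0.003], [0.999, -0.046, -0.003], [-0.002, 0.003, -1.0]]
ft_force: [-0.8, -0.3, 0.8]
grip_width: 0.0656
```

Call:
servo_tool:
  commands:
    - {"travel":[-0.03,0,-0.12],"delta_rot":[0,0,0],"fingers":120}
    - {"travel":[0,0,0],"delta_rot":[0,0,0],"fingers":150}
    - {"travel":[0,0,0],"delta_rot":[0,0,0],"fingers":150}
  squeeze: 40

```text
time_s: 4.55
position: [0.462, -0.2683, 0.0028]
tool_rot: [[0.046, 0.999, 0.004], [0.999, -0.046, -0.004], [-0.003, 0.004, -1.0]]
ft_force: [-0.6, -0.2, -0.1]
grip_width: 0.0352
```

Call:
servo_tool:
  commands:
    - {"travel":[0,0,0],"delta_rot":[0,0,0],"fingers":255}
    - {"travel":[0,0,0],"delta_rot":[0,0,0],"fingers":255}
    - {"travel":[0,0,0],"delta_rot":[0,0,0],"fingers":255}
    - {"travel":[0,0,0],"delta_rot":[0,0,0],"fingers":255}
    - {"travel":[0,0,0],"delta_rot":[0,0,0],"fingers":255}
  squeeze: 50

```text
time_s: 5.05
position: [0.462, -0.2684, 0.003]
tool_rot: [[0.046, 0.999, 0.004], [0.999, -0.046, -0.004], [-0.004, 0.005, -1.0]]
ft_force: [-0.6, 0.6, 0.5]
grip_width: 0.0148
```

Call:
servo_tool:
  commands:
    - {"travel":[0,0,0],"delta_rot":[0,0,0],"fingers":255}
    - {"travel":[0,0,0.3],"delta_rot":[0,0,0],"fingers":255}
    - {"travel":[0,0,0.6],"delta_rot":[0,0,0],"fingers":255}
    - {"travel":[0,0,0.6],"delta_rot":[0,0,0],"fingers":255}

```text
time_s: 5.45
position: [0.461, -0.2674, 0.0482]
tool_rot: [[0.046, 0.999, 0.001], [0.999, -0.046, -0.0], [-0.0, 0.001, -1.0]]
ft_force: [-0.5, 0.6, 0.8]
grip_width: 0.0148
```

Run:
```python
from h import *
s=observe();print(s["time_s"],s["position"],s["tool_rot"],s["ft_force"],s["grip_width"]);np.save("s4.npy",s,allow_pickle=True)
cv2.imwrite("pics/w4.png",get_image("wrist")[:,:,::-1])
```

```text
5.45 [ 0.46097814 -0.26743323  0.04821967] [[ 4.64684631e-02  9.98919594e-01  5.71105925e-04]
 [ 9.98919751e-01 -4.64683918e-02 -1.37479921e-04]
 [-1.10793013e-04  5.76877469e-04 -9.99999827e-01]] [-0.53855583  0.55949358  0.8187342 ] 0.014804287540467524
```

View pics/w4.png

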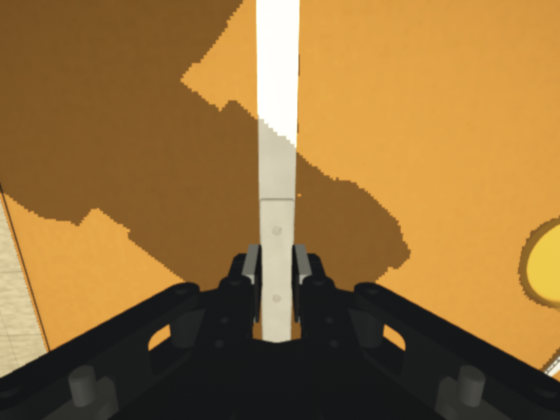

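Call:
servo_tool:
  commands:
    - {"travel":[-0.04,0.5,0],"delta_rot":[0,0,-0.3],"fingers":255}
    - {"travel":[-0.04,0.9,0],"delta_rot":[0,0,-0.35],"fingers":255}
    - {"travel":[-0.04,0.9,0],"delta_rot":[0,0,-0.35],"fingers":255}
    - {"travel":[-0.04,0.9,0],"delta_rot":[0,0,-0.35],"fingers":255}
    - {"travel":[-0.04,0.9,0],"delta_rot":[0,0,-0.35],"fingers":255}
    - {"travel":[-0.04,0.9,0],"delta_rot":[0,0,-0.35],"fingers":255}
    - {"travel":[0,0.6,0],"delta_rot":[0,0,-0.15],"fingers":255}
    - {"travel":[0,0,0],"delta_rot":[0,0,0],"fingers":255}

```text
time_s: 6.3
position: [0.4546, -0.0958, 0.0541]
tool_rot: [[0.284, 0.959, 0.008], [0.959, -0.284, -0.01], [-0.007, 0.01, -1.0]]
ft_force: [0.2, -0.3, 0.2]
grip_width: 0.0151
```

Run:
```python
from h import *
s=observe();print(s["time_s"],s["position"],s["tool_rot"],s["ft_force"],s["grip_width"]);np.save("s5.npy",s,allow_pickle=True)
cv2.imwrite("pics/w5.png",get_image("wrist")[:,:,::-1])
t=get_image("top")[:,:,::-1]
cv2.imwrite("pics/t5.png",cv2.resize(t[140:260,110:340],None,fx=3.4,fy=3.4,interpolation=cv2.INTER_CUBIC))
```

```text
6.3 [ 0.45455859 -0.09584313  0.05414842] [[ 0.28439719  0.95867411  0.00788616]
 [ 0.95868024 -0.28431883 -0.00974636]
 [-0.0071014   0.01033215 -0.99992141]] [ 0.21472771 -0.32027368  0.15455274] 0.015141597932171697
```

View pics/w5.png

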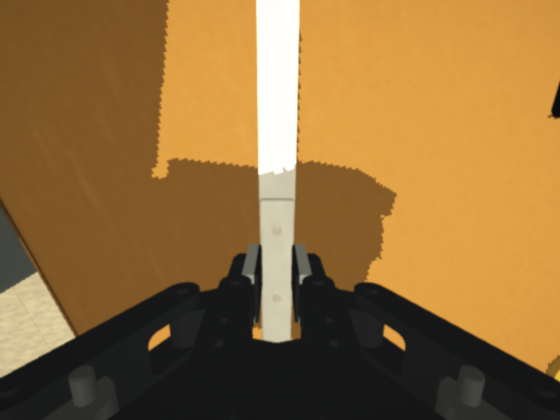

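View pics/t5.png

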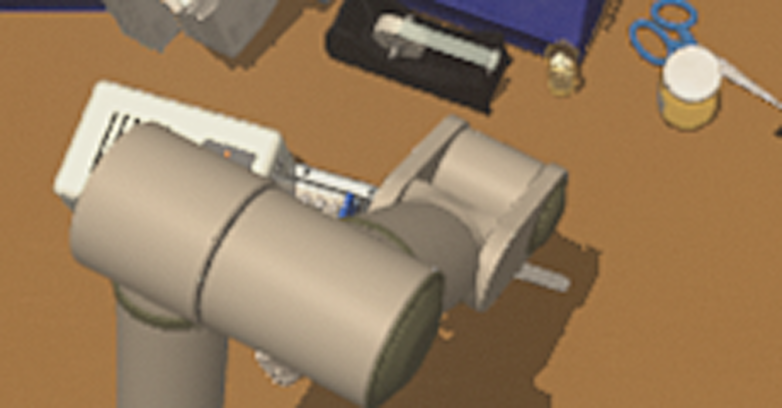

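Call:
servo_tool:
  commands:
    - {"travel":[-0.2,0.06,-0.3],"delta_rot":[0.09,0.07,0.08],"fingers":255}
    - {"travel":[0,0,-0.3],"delta_rot":[0,0,0],"fingers":255}
    - {"travel":[0,0,0],"delta_rot":[0,0,0],"fingers":255}

```text
time_s: 6.7
position: [0.4489, -0.0981, 0.0346]
tool_rot: [[0.278, 0.961, 0.002], [0.961, -0.278, -0.001], [-0.0, 0.002, -1.0]]
ft_force: [0.1, -0.7, -0.3]
grip_width: 0.0147
```

Run:
```python
from h import *
s=observe();print(s["time_s"],s["position"],s["tool_rot"],s["ft_force"],s["grip_width"]);np.save("s6.npy",s,allow_pickle=True)
t=get_image("scene")[:,:,::-1]
cv2.imwrite("pics/sc6.png",cv2.resize(t[120:260,140:350],None,fx=3.8,fy=3.8,interpolation=cv2.INTER_CUBIC))
```

```text
6.7 [ 0.44888028 -0.09808432  0.03459064] [[ 2.78231213e-01  9.60512815e-01  1.58893053e-03]
 [ 9.60514060e-01 -2.78230184e-01 -8.39890109e-04]
 [-3.64636778e-04  1.75987376e-03 -9.99998385e-01]] [ 0.08701107 -0.69549792 -0.25979306] 0.014674493256438619
```

View pics/sc6.png

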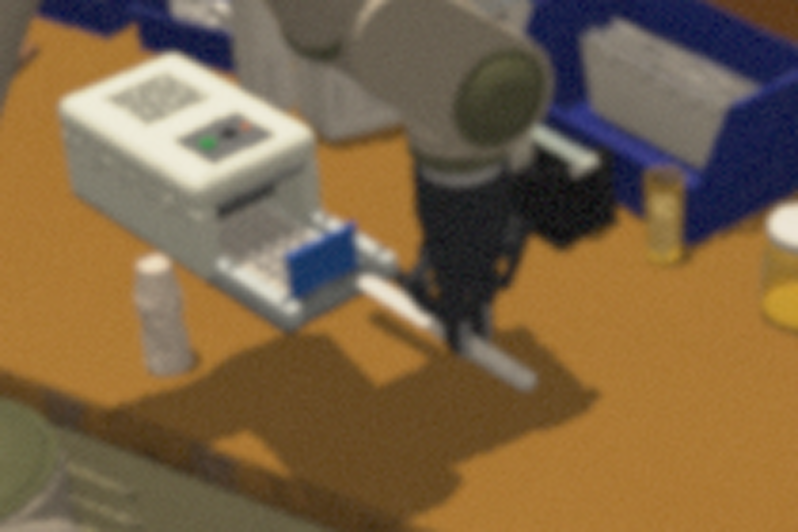

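Run:
```python
from h import *
h=lambda u,v:(140+(u+.5)/3.8-.5,120+(v+.5)/3.8-.5)
F=np.array([.4915,.0543]);d=np.array([.2756,.9613]);n=np.array([.9613,-.2756])
for nm,p,z in [("tip",(359,280),.036),("TL",(287,268),.054),("TR",(355,228),.054),("baseNear",(293,330),.006),("baseFar",(398,270),.006)]:
    P=onz("scene",h(*p),z)[:2];print(nm,P,"along",(P-F)@d,"lat",(P-F)@n)
s=np.load("s6.npy",allow_pickle=True).item();P=s["position"][:2]+.134*s["tool_rot"][:2,0];print("kin tip",P,(P-F)@d,(P-F)@n)
```

```text
tip [0.47575447 0.02520375] along -0.032309696376252035 lat -0.007117247160209959
TL [0.4408414  0.07241474] along 0.0034521889456934278 lat -0.05369053888891756
TR [0.5182389  0.05615763] along 0.009154983023753886 lat 0.025192138098788407
baseNear [0.42315486 0.05888818] along -0.014425302194100239 lat -0.06696469061888298
baseFar [0.53964062 0.02929284] along -0.010771826099240635 lat 0.053169552036822595
kin tip [0.48616326 0.03062456] -0.02423000446918984 0.0013947414458167992
```

Call:
servo_tool:
  commands:
    - {"travel":[0.03,0.25,0],"delta_rot":[0,0,0],"fingers":255}
    - {"travel":[0.06,0.25,0],"delta_rot":[0,0,0],"fingers":255}
    - {"travel":[0.07,0.25,0],"delta_rot":[0,0,0],"fingers":255}
    - {"travel":[0.07,0.25,0],"delta_rot":[0,0,0],"fingers":255}
    - {"travel":[0,0,0],"delta_rot":[0,0,0],"fingers":255}

```text
time_s: 7.25
position: [0.4568, -0.0657, 0.0352]
tool_rot: [[0.279, 0.96, 0.003], [0.96, -0.279, -0.001], [-0.0, 0.003, -1.0]]
ft_force: [-0.7, -0.3, -0.9]
grip_width: 0.0151
```

```bash
cat > st.py <<'E'
from h import *
s=observe();F=np.array([.4915,.0543]);d=np.array([.2756,.9613]);n=np.array([.9613,-.2756])
P=s["position"][:2]+.134*s["tool_rot"][:2,0]
y=np.degrees(np.arctan2(s["tool_rot"][0,0],s["tool_rot"][1,0]))
f=s["ft_force"]
print("t %.2f along %.1f lat %.1f z %.1f yaw %.2f tilt %s f_d %.2f f_n %.2f fz %.2f w %.4f"%(s["time_s"],1e3*(P-F)@d,1e3*(P-F)@n,1e3*s["position"][2],y,s["tool_rot"][:2,2].round(4),f[:2]@d,f[:2]@n,f[2],s["grip_width"]), "tq",s["wrist_torque"].round(3))
E
python3 st.py; python3 st.py
```

```text
t 7.25 along 9.1 lat 0.2 z 35.2 yaw 16.19 tilt [ 0.0025 -0.0011] f_d -0.46 f_n -0.61 fz -0.94 w 0.0151 tq [ 0.017 -0.029  0.038]
t 7.25 along 9.1 lat 0.2 z 35.2 yaw 16.19 tilt [ 0.0025 -0.0011] f_d -0.46 f_n -0.61 fz -0.94 w 0.0151 tq [ 0.017 -0.029  0.038]
```

Call:
servo_tool:
  commands:
    - {"travel":[0.02,0.08,0],"delta_rot":[0,0,0],"fingers":255}
    - {"travel":[0.02,0.08,0],"delta_rot":[0,0,0],"fingers":255}
    - {"travel":[0.02,0.08,0],"delta_rot":[0,0,0],"fingers":255}
    - {"travel":[0.02,0.08,0],"delta_rot":[0,0,0],"fingers":255}
    - {"travel":[0.02,0.08,0],"delta_rot":[0,0,0],"fingers":255}
    - {"travel":[0.02,0.08,0],"delta_rot":[0,0,0],"fingers":255}

```text
time_s: 7.85
position: [0.4609, -0.0504, 0.0354]
tool_rot: [[0.279, 0.96, 0.003], [0.96, -0.279, -0.002], [-0.001, 0.003, -1.0]]
ft_force: [-0.7, -1.8, 0.4]
grip_width: 0.0153
```

```bash
python3 st.py
```

```text
t 7.85 along 24.9 lat -0.2 z 35.4 yaw 16.17 tilt [ 0.003  -0.0017] f_d -1.91 f_n -0.23 fz 0.41 w 0.0153 tq [-0.313  0.095 -0.035]
```

Call:
servo_tool:
  commands:
    - {"travel":[0.025,0.08,0],"delta_rot":[0,0,0],"fingers":255}
    - {"travel":[0.025,0.08,0],"delta_rot":[0,0,0],"fingers":255}
    - {"travel":[0.025,0.08,0],"delta_rot":[0,0,0],"fingers":255}
    - {"travel":[0.025,0.08,0],"delta_rot":[0,0,0],"fingers":255}
    - {"travel":[0.025,0.08,0],"delta_rot":[0,0,0],"fingers":255}
    - {"travel":[0.025,0.08,0],"delta_rot":[0,0,0],"fingers":255}

```text
time_s: 8.45
position: [0.4657, -0.0353, 0.0354]
tool_rot: [[0.278, 0.96, 0.003], [0.96, -0.278, -0.003], [-0.002, 0.003, -1.0]]
ft_force: [-0.4, -1.2, -0.2]
grip_width: 0.0153
```

```bash
python3 st.py
```

```text
t 8.45 along 40.8 lat 0.3 z 35.4 yaw 16.17 tilt [ 0.0027 -0.0026] f_d -1.25 f_n -0.06 fz -0.18 w 0.0153 tq [-0.295 -0.025 -0.003]
```

Call:
servo_tool:
  commands:
    - {"travel":[0.022,0.08,0],"delta_rot":[0,0,0],"fingers":255}
    - {"travel":[0.022,0.08,0],"delta_rot":[0,0,0],"fingers":255}
    - {"travel":[0.022,0.08,0],"delta_rot":[0,0,0],"fingers":255}
    - {"travel":[0.022,0.08,0],"delta_rot":[0,0,0],"fingers":255}
    - {"travel":[0.022,0.08,0],"delta_rot":[0,0,0],"fingers":255}
    - {"travel":[0.022,0.08,0],"delta_rot":[0,0,0],"fingers":255}
    - {"travel":[0.022,0.08,0],"delta_rot":[0,0,0],"fingers":255}

```text
time_s: 9.15
position: [0.4707, -0.017, 0.0353]
tool_rot: [[0.278, 0.96, 0.003], [0.96, -0.278, -0.003], [-0.002, 0.003, -1.0]]
ft_force: [-1.6, -1.8, -0.3]
grip_width: 0.0147
```

```bash
python3 st.py
```

```text
t 9.15 along 59.8 lat 0.0 z 35.3 yaw 16.17 tilt [ 0.0027 -0.0026] f_d -2.21 f_n -1.08 fz -0.32 w 0.0147 tq [-0.256  0.049 -0.027]
```

Call:
servo_tool:
  commands:
    - {"travel":[0.024,0.08,0],"delta_rot":[0,0,0],"fingers":255}
    - {"travel":[0.024,0.08,0],"delta_rot":[0,0,0],"fingers":255}
    - {"travel":[0.024,0.08,0],"delta_rot":[0,0,0],"fingers":255}
    - {"travel":[0.024,0.08,0],"delta_rot":[0,0,0],"fingers":255}
    - {"travel":[0.024,0.08,0],"delta_rot":[0,0,0],"fingers":255}
    - {"travel":[0.024,0.08,0],"delta_rot":[0,0,0],"fingers":255}

```text
time_s: 9.75
position: [0.4753, -0.0012, 0.0353]
tool_rot: [[0.278, 0.96, 0.002], [0.96, -0.278, -0.003], [-0.002, 0.003, -1.0]]
ft_force: [-1.3, -1.3, -0.8]
grip_width: 0.0146
```

```bash
python3 st.py
```

```text
t 9.75 along 76.2 lat 0.1 z 35.3 yaw 16.17 tilt [ 0.0025 -0.0025] f_d -1.64 f_n -0.86 fz -0.79 w 0.0146 tq [-0.322  0.088  0.053]
```

Call:
servo_tool:
  commands:
    - {"travel":[0.024,0.08,0],"delta_rot":[0,0,0],"fingers":255}
    - {"travel":[0.024,0.08,0],"delta_rot":[0,0,0],"fingers":255}
    - {"travel":[0.018,0.06,0],"delta_rot":[0,0,0],"fingers":255}
    - {"travel":[0.014,0.05,0],"delta_rot":[0,0,0],"fingers":255}

```text
time_s: 10.15
position: [0.4779, 0.0078, 0.0353]
tool_rot: [[0.278, 0.96, 0.002], [0.96, -0.278, -0.003], [-0.002, 0.003, -1.0]]
ft_force: [-0.7, -1.7, 0.1]
grip_width: 0.015
```

```bash
python3 st.py
```

```text
t 10.15 along 85.5 lat 0.2 z 35.3 yaw 16.16 tilt [ 0.0024 -0.0025] f_d -1.82 f_n -0.18 fz 0.14 w 0.0150 tq [-0.286  0.12  -0.01 ]
```

Call:
servo_tool:
  commands:
    - {"travel":[0.014,0.05,0],"delta_rot":[0,0,0],"fingers":255}
    - {"travel":[0.014,0.05,0],"delta_rot":[0,0,0],"fingers":255}
    - {"travel":[0.014,0.05,0],"delta_rot":[0,0,0],"fingers":255}

```text
time_s: 10.45
position: [0.4793, 0.0126, 0.0353]
tool_rot: [[0.278, 0.96, 0.002], [0.96, -0.278, -0.003], [-0.002, 0.003, -1.0]]
ft_force: [-0.1, -1.7, -0.3]
grip_width: 0.0149
```

```bash
python3 st.py
```

```text
t 10.45 along 90.6 lat 0.1 z 35.3 yaw 16.16 tilt [ 0.0024 -0.0025] f_d -1.68 f_n 0.34 fz -0.31 w 0.0149 tq [-0.246  0.045  0.02 ]
```

Call:
servo_tool:
  commands:
    - {"travel":[0.014,0.05,0],"delta_rot":[0,0,0],"fingers":255}
    - {"travel":[0.014,0.05,0],"delta_rot":[0,0,0],"fingers":255}

```text
time_s: 10.65
position: [0.4802, 0.0158, 0.0353]
tool_rot: [[0.278, 0.96, 0.002], [0.96, -0.278, -0.003], [-0.002, 0.003, -1.0]]
ft_force: [-0.5, -2.2, -1.0]
grip_width: 0.0156
```

```bash
python3 st.py
```

```text
t 10.65 along 93.9 lat 0.1 z 35.3 yaw 16.17 tilt [ 0.0023 -0.0025] f_d -2.27 f_n 0.10 fz -0.95 w 0.0156 tq [-0.251  0.047  0.057]
```

Call:
servo_tool:
  commands:
    - {"travel":[0.014,0.05,0],"delta_rot":[0,0,0],"fingers":255}
    - {"travel":[0.014,0.05,0],"delta_rot":[0,0,0],"fingers":255}

```text
time_s: 10.85
position: [0.4811, 0.0191, 0.0353]
tool_rot: [[0.279, 0.96, 0.002], [0.96, -0.278, -0.002], [-0.002, 0.003, -1.0]]
ft_force: [-0.2, -1.9, -0.5]
grip_width: 0.0149
```

```bash
python3 st.py
```

```text
t 10.85 along 97.3 lat 0.1 z 35.3 yaw 16.17 tilt [ 0.0023 -0.0025] f_d -1.91 f_n 0.29 fz -0.53 w 0.0149 tq [-0.247  0.063 -0.028]
```

Call:
servo_tool:
  commands:
    - {"travel":[0.014,0.05,0],"delta_rot":[0,0,0],"fingers":255}
    - {"travel":[0.014,0.05,0],"delta_rot":[0,0,0],"fingers":255}

```text
time_s: 11.05
position: [0.482, 0.0224, 0.0353]
tool_rot: [[0.278, 0.96, 0.002], [0.96, -0.278, -0.003], [-0.002, 0.003, -1.0]]
ft_force: [0.4, -1.4, -0.2]
grip_width: 0.0148
```

```bash
python3 st.py
```

```text
t 11.05 along 100.7 lat 0.1 z 35.3 yaw 16.17 tilt [ 0.0022 -0.0025] f_d -1.22 f_n 0.78 fz -0.23 w 0.0148 tq [-0.23   0.059 -0.033]
```

Call:
servo_tool:
  commands:
    - {"travel":[0.014,0.05,0],"delta_rot":[0,0,0],"fingers":255}
    - {"travel":[0.014,0.05,0],"delta_rot":[0,0,0],"fingers":255}

```text
time_s: 11.25
position: [0.4829, 0.0256, 0.0353]
tool_rot: [[0.279, 0.96, 0.002], [0.96, -0.279, -0.003], [-0.002, 0.003, -1.0]]
ft_force: [-0.3, -2.1, 0.2]
grip_width: 0.0154
```

```bash
python3 st.py
```

```text
t 11.25 along 104.1 lat 0.0 z 35.3 yaw 16.17 tilt [ 0.0022 -0.0025] f_d -2.10 f_n 0.30 fz 0.20 w 0.0154 tq [-0.283  0.091 -0.011]
```

Call:
servo_tool:
  commands:
    - {"travel":[0.014,0.05,0],"delta_rot":[0,0,0],"fingers":255}
    - {"travel":[0.014,0.05,0],"delta_rot":[0,0,0],"fingers":255}

```text
time_s: 11.45
position: [0.4838, 0.0289, 0.0353]
tool_rot: [[0.279, 0.96, 0.002], [0.96, -0.279, -0.002], [-0.002, 0.003, -1.0]]
ft_force: [-0.6, -1.1, -0.5]
grip_width: 0.015
```

```bash
python3 st.py
```

```text
t 11.45 along 107.5 lat 0.0 z 35.3 yaw 16.18 tilt [ 0.0022 -0.0025] f_d -1.22 f_n -0.29 fz -0.51 w 0.0150 tq [-0.297  0.105 -0.035]
```

Call:
servo_tool:
  commands:
    - {"travel":[0.014,0.05,0],"delta_rot":[0,0,0],"fingers":255}
    - {"travel":[0.014,0.05,0],"delta_rot":[0,0,0],"fingers":255}

```text
time_s: 11.65
position: [0.4847, 0.0322, 0.0353]
tool_rot: [[0.279, 0.96, 0.002], [0.96, -0.278, -0.002], [-0.002, 0.003, -1.0]]
ft_force: [-1.1, -1.6, -1.0]
grip_width: 0.0149
```

```bash
python3 st.py
```

```text
t 11.65 along 110.9 lat -0.0 z 35.3 yaw 16.17 tilt [ 0.0021 -0.0025] f_d -1.83 f_n -0.57 fz -0.95 w 0.0149 tq [-0.28   0.094  0.024]
```

Call:
servo_tool:
  commands:
    - {"travel":[0.014,0.05,0],"delta_rot":[0,0,0],"fingers":255}
    - {"travel":[0.014,0.05,0],"delta_rot":[0,0,0],"fingers":255}

```text
time_s: 11.85
position: [0.4856, 0.0355, 0.0353]
tool_rot: [[0.279, 0.96, 0.002], [0.96, -0.279, -0.002], [-0.002, 0.003, -1.0]]
ft_force: [-0.8, -2.4, -0.9]
grip_width: 0.0151
```

```bash
python3 st.py
```

```text
t 11.85 along 114.3 lat -0.0 z 35.3 yaw 16.17 tilt [ 0.0022 -0.0025] f_d -2.47 f_n -0.08 fz -0.90 w 0.0151 tq [-0.205  0.02   0.007]
```

Call:
servo_tool:
  commands:
    - {"travel":[0.014,0.05,0],"delta_rot":[0,0,0],"fingers":255}
    - {"travel":[0.014,0.05,0],"delta_rot":[0,0,0],"fingers":255}

```text
time_s: 12.05
position: [0.4865, 0.0387, 0.0352]
tool_rot: [[0.279, 0.96, 0.002], [0.96, -0.279, -0.002], [-0.002, 0.003, -1.0]]
ft_force: [-1.0, -2.0, 0.1]
grip_width: 0.015
```

```bash
python3 st.py
```

```text
t 12.05 along 117.7 lat -0.1 z 35.2 yaw 16.17 tilt [ 0.0021 -0.0024] f_d -2.16 f_n -0.41 fz 0.10 w 0.0150 tq [-0.268  0.087  0.027]
```

Call:
servo_tool:
  commands:
    - {"travel":[0.014,0.05,0],"delta_rot":[0,0,0],"fingers":255}
    - {"travel":[0.014,0.05,0],"delta_rot":[0,0,0],"fingers":255}

```text
time_s: 12.25
position: [0.4874, 0.042, 0.0352]
tool_rot: [[0.279, 0.96, 0.002], [0.96, -0.279, -0.002], [-0.002, 0.003, -1.0]]
ft_force: [-1.1, -2.3, -0.7]
grip_width: 0.0151
```

```bash
python3 st.py
```

```text
t 12.25 along 121.1 lat -0.1 z 35.2 yaw 16.17 tilt [ 0.002  -0.0025] f_d -2.51 f_n -0.39 fz -0.67 w 0.0151 tq [-0.259  0.141 -0.039]
```

Call:
servo_tool:
  commands:
    - {"travel":[0.014,0.05,0],"delta_rot":[0,0,0],"fingers":255}

```text
time_s: 12.35
position: [0.4879, 0.0437, 0.0352]
tool_rot: [[0.279, 0.96, 0.002], [0.96, -0.279, -0.002], [-0.002, 0.003, -1.0]]
ft_force: [-0.7, -2.3, -1.3]
grip_width: 0.015
```

```bash
python3 st.py
```

```text
t 12.35 along 122.8 lat -0.2 z 35.2 yaw 16.17 tilt [ 0.002  -0.0025] f_d -2.42 f_n -0.02 fz -1.29 w 0.0150 tq [-0.24   0.059 -0.003]
```

Run:
```python
from h import *
t=get_image("scene")[:,:,::-1]
a=cv2.resize(t[130:230,150:280],None,fx=3,fy=3,interpolation=cv2.INTER_CUBIC)
w=cv2.resize(get_image("wrist")[:,:,::-1],(400,300))
c=np.zeros((300,800,3),np.uint8);c[:,:390]=a;c[:,400:]=w
cv2.imwrite("pics/m7.png",c)
```

```text
(no output)
```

View pics/m7.png

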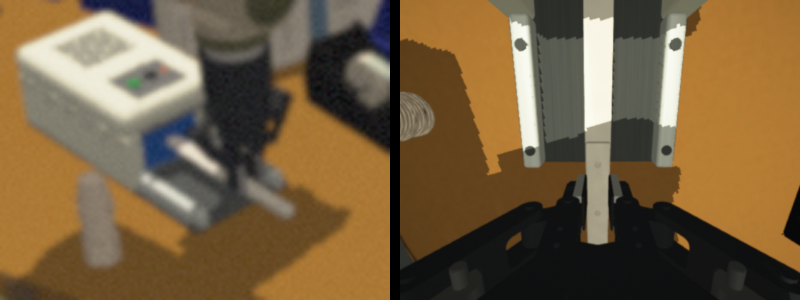

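Call:
servo_tool:
  commands:
    - {"travel":[0.013,0.045,0],"delta_rot":[0,0,0],"fingers":255}

```text
time_s: 12.55
position: [0.4883, 0.045, 0.0352]
tool_rot: [[0.278, 0.96, 0.002], [0.96, -0.278, -0.003], [-0.002, 0.003, -1.0]]
ft_force: [-1.0, -7.4, -0.3]
grip_width: 0.0149
```

```bash
python3 st.py
```

```text
t 12.55 along 124.2 lat -0.2 z 35.2 yaw 16.16 tilt [ 0.0021 -0.0026] f_d -7.40 f_n 1.04 fz -0.32 w 0.0149 tq [-1.345  0.168 -0.17 ]
```

Call:
servo_tool:
  commands:
    - {"travel":[0.013,0.045,0],"delta_rot":[0,0,0],"fingers":255}

```text
time_s: 12.65
position: [0.4886, 0.0453, 0.0353]
tool_rot: [[0.278, 0.961, 0.002], [0.961, -0.278, -0.005], [-0.004, 0.003, -1.0]]
ft_force: [-3.3, -13.9, -1.5]
grip_width: 0.0152
```

```bash
python3 st.py
```

```text
t 12.65 along 124.5 lat 0.0 z 35.3 yaw 16.13 tilt [ 0.0016 -0.0049] f_d -14.32 f_n 0.65 fz -1.53 w 0.0152 tq [-2.417  0.504 -0.166]
```

Call:
servo_tool:
  commands:
    - {"travel":[0.013,0.045,0],"delta_rot":[0,0,0],"fingers":255}

```text
time_s: 12.75
position: [0.4887, 0.0452, 0.0352]
tool_rot: [[0.277, 0.961, 0.001], [0.961, -0.277, -0.008], [-0.007, 0.003, -1.0]]
ft_force: [-3.2, -14.9, -1.1]
grip_width: 0.0152
```

```bash
python3 st.py
```

```text
t 12.75 along 124.5 lat 0.1 z 35.2 yaw 16.10 tilt [ 0.0005 -0.0078] f_d -15.19 f_n 1.02 fz -1.11 w 0.0152 tq [-2.336  0.49  -0.113]
```

Call:
servo_tool:
  commands:
    - {"travel":[-0.014,-0.05,0],"delta_rot":[0,0,0],"fingers":255}
    - {"travel":[-0.03,-0.1,0],"delta_rot":[0,0,0],"fingers":255}
    - {"travel":[-0.07,-0.25,0],"delta_rot":[0,0,0],"fingers":255}
    - {"travel":[-0.11,-0.4,0],"delta_rot":[0,0,0],"fingers":255}
    - {"travel":[-0.11,-0.4,0],"delta_rot":[0,0,0],"fingers":255}

```text
time_s: 13.25
position: [0.4783, 0.0081, 0.0352]
tool_rot: [[0.276, 0.961, 0.001], [0.961, -0.276, -0.007], [-0.006, 0.003, -1.0]]
ft_force: [-0.6, 0.2, -0.5]
grip_width: 0.0151
```

```bash
python3 st.py;python3 - <<'E'
from h import *
t=get_image("scene")[:,:,::-1]
a=cv2.resize(t[130:230,150:280],None,fx=3,fy=3,interpolation=cv2.INTER_CUBIC)
w=cv2.resize(get_image("wrist")[:,:,::-1],(400,300))
c=np.zeros((300,800,3),np.uint8);c[:,:390]=a;c[:,400:]=w
cv2.imwrite("pics/m8.png",c)
E
```

```text
t 13.25 along 85.9 lat 0.1 z 35.2 yaw 16.01 tilt [ 0.0012 -0.007 ] f_d -0.03 f_n -0.66 fz -0.53 w 0.0151 tq [-0.04  -0.009 -0.018]
```

View pics/m8.png

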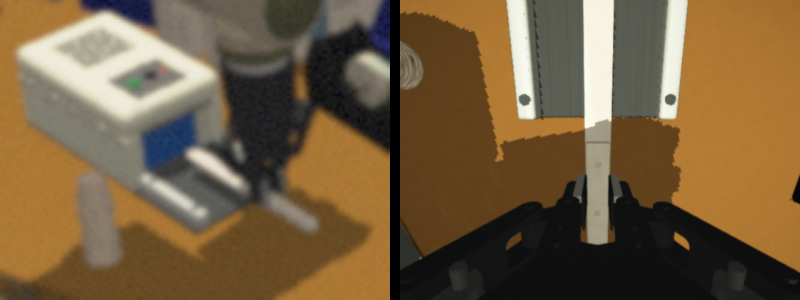

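Call:
servo_tool:
  commands:
    - {"travel":[-0.2,-0.7,0],"delta_rot":[0,0,0],"fingers":255}
    - {"travel":[-0.25,-0.9,0],"delta_rot":[0,0,0],"fingers":255}
    - {"travel":[-0.25,-0.9,0],"delta_rot":[0,0,0],"fingers":255}
    - {"travel":[-0.25,-0.9,0],"delta_rot":[0,0,0],"fingers":255}
    - {"travel":[-0.25,-0.9,0],"delta_rot":[0,0,0],"fingers":255}
    - {"travel":[-0.25,-0.9,0],"delta_rot":[0,0,0],"fingers":255}
    - {"travel":[-0.15,-0.6,0],"delta_rot":[0,0,0],"fingers":255}
    - {"travel":[0,0,0],"delta_rot":[0,0,0],"fingers":255}

```text
time_s: 14.15
position: [0.4281, -0.1742, 0.0357]
tool_rot: [[0.28, 0.96, 0.004], [0.96, -0.28, -0.007], [-0.006, 0.006, -1.0]]
ft_force: [0.0, -0.3, -0.5]
grip_width: 0.015
```

```bash
python3 st.py;python3 - <<'E'
from h import *
t=get_image("scene")[:,:,::-1]
cv2.imwrite("pics/s9.png",cv2.resize(t[120:270,140:350],None,fx=3.8,fy=3.8,interpolation=cv2.INTER_CUBIC))
E
```

```text
t 14.15 along -103.2 lat 2.7 z 35.7 yaw 16.28 tilt [ 0.0037 -0.0072] f_d -0.26 f_n 0.11 fz -0.48 w 0.0150 tq [-0.023  0.009 -0.047]
```

View pics/s9.png

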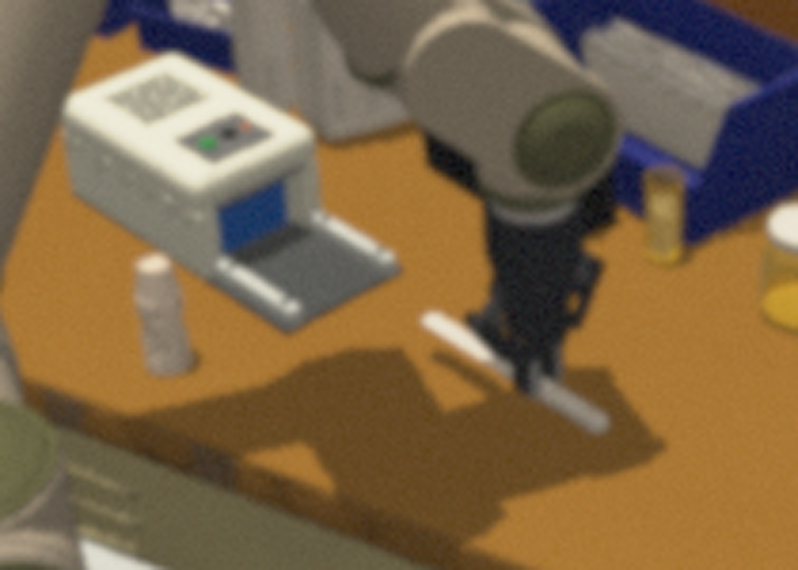

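Call:
servo_tool:
  commands:
    - {"travel":[0,0,-0.4],"delta_rot":[0.06,0.03,0],"fingers":255}
    - {"travel":[0,0,-0.3],"delta_rot":[0,0,0],"fingers":255}
    - {"travel":[0,0,-0.2],"delta_rot":[0,0,0],"fingers":255}
    - {"travel":[0,0,0],"delta_rot":[0,0,0],"fingers":255}

```text
time_s: 14.6
position: [0.4281, -0.1703, 0.0059]
tool_rot: [[0.277, 0.961, -0.001], [0.961, -0.277, 0.002], [0.001, -0.002, -1.0]]
ft_force: [-0.9, 0.3, -0.9]
grip_width: 0.0153
```

```bash
python3 st.py
```

```text
t 14.60 along -99.3 lat 1.2 z 5.9 yaw 16.10 tilt [-0.0013  0.0016] f_d 0.00 f_n -0.91 fz -0.86 w 0.0153 tq [ 0.051 -0.022  0.068]
```

Call:
servo_tool:
  commands:
    - {"travel":[0,0,-0.05],"delta_rot":[0,0,0],"fingers":255}
    - {"travel":[0,0,-0.03],"delta_rot":[0,0,0],"fingers":255}
    - {"travel":[0,0,0],"delta_rot":[0,0,0],"fingers":255}

```text
time_s: 14.9
position: [0.4283, -0.1696, 0.0032]
tool_rot: [[0.276, 0.961, -0.002], [0.961, -0.276, 0.002], [0.001, -0.002, -1.0]]
ft_force: [-0.6, -0.3, -1.0]
grip_width: 0.0148
```

```bash
python3 st.py
```

```text
t 14.90 along -98.6 lat 1.0 z 3.2 yaw 16.02 tilt [-0.0016  0.0017] f_d -0.48 f_n -0.52 fz -0.99 w 0.0148 tq [-0.032  0.073 -0.033]
```

Call:
servo_tool:
  commands:
    - {"travel":[0,0,0],"delta_rot":[0,0,0],"fingers":150}
    - {"travel":[0,0,0],"delta_rot":[0,0,0],"fingers":120}
    - {"travel":[0,0,0],"delta_rot":[0,0,0],"fingers":100}
    - {"travel":[0,0,0],"delta_rot":[0,0,0],"fingers":80}
  squeeze: 20

```text
time_s: 15.3
position: [0.4287, -0.1697, 0.0037]
tool_rot: [[0.276, 0.961, -0.0], [0.961, -0.276, 0.001], [0.001, -0.001, -1.0]]
ft_force: [0.2, -0.6, -1.5]
grip_width: 0.0588
```

Call:
servo_tool:
  commands:
    - {"travel":[0,0,0.2],"delta_rot":[0,0,0],"fingers":60}
    - {"travel":[0,0,0.5],"delta_rot":[0,0,0],"fingers":60}
    - {"travel":[0,0,0.9],"delta_rot":[0,0,0],"fingers":60}
    - {"travel":[0,0,0.9],"delta_rot":[0,0,0],"fingers":60}
    - {"travel":[0,0,0.9],"delta_rot":[0,0,0],"fingers":60}
    - {"travel":[0,-0.5,0.9],"delta_rot":[0,0,0],"fingers":60}
    - {"travel":[0,-0.5,0.9],"delta_rot":[0,0,0],"fingers":60}
    - {"travel":[0,0,0.5],"delta_rot":[0,0,0],"fingers":60}

```text
time_s: 16.1
position: [0.4265, -0.1989, 0.1829]
tool_rot: [[0.276, 0.961, -0.004], [0.961, -0.276, 0.003], [0.002, -0.004, -1.0]]
ft_force: [0.6, 0.4, -0.1]
grip_width: 0.0654
```

```bash
python3 st.py;python3 - <<'E'
from h import *
t=get_image("scene")[:,:,::-1]
cv2.imwrite("pics/s10.png",cv2.resize(t[120:270,140:390],None,fx=3.2,fy=3.2,interpolation=cv2.INTER_CUBIC))
cv2.imwrite("pics/w10.png",get_image("wrist")[:,:,::-1])
E
```

```text
t 16.10 along -127.3 lat 7.3 z 182.9 yaw 15.99 tilt [-0.0035  0.0031] f_d 0.56 f_n 0.45 fz -0.10 w 0.0654 tq [-0.038 -0.02  -0.008]
```

View pics/s10.png

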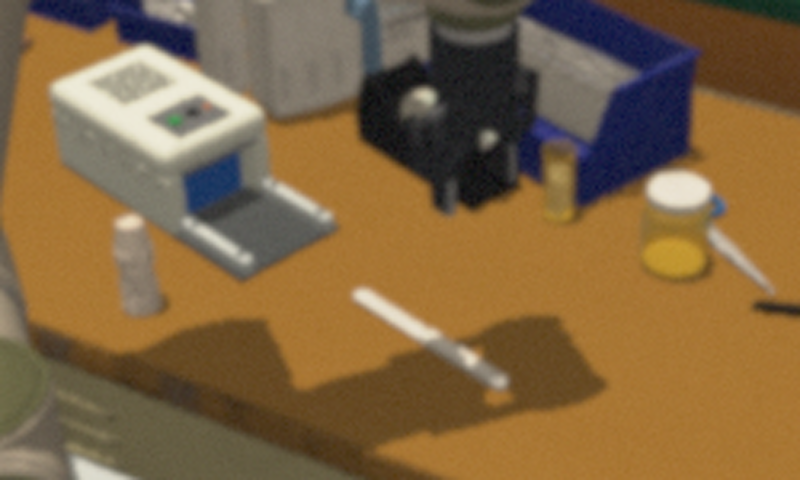

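View pics/w10.png

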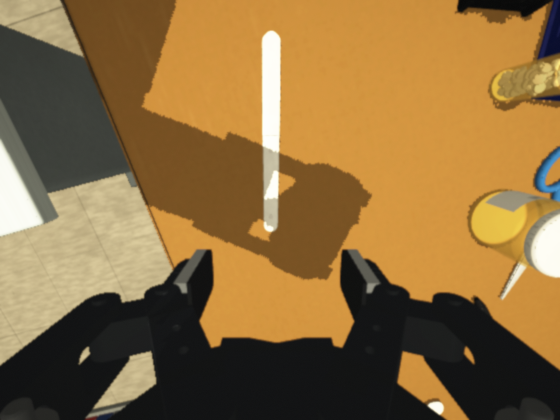

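Call:
servo_tool:
  commands:
    - {"travel":[0,0,0],"delta_rot":[0,0,0],"fingers":60}
    - {"travel":[0,0,0],"delta_rot":[0,0,0],"fingers":60}

```text
time_s: 16.4
position: [0.426, -0.1974, 0.1816]
tool_rot: [[0.275, 0.962, -0.004], [0.962, -0.275, 0.004], [0.003, -0.005, -1.0]]
ft_force: [0.7, 0.1, 0.0]
grip_width: 0.065
```

```bash
python3 -c "
from rig import *
print(close_job())"
```

```text
the job is handed in; nothing more can be done
None
```

The carrier is home against the stop, the spatula is back on the worktop, and the job was handed in at about 16.4 s.

- **Pushing:** I gripped the white spatula by its handle. I pushed the middle of the blue plate in small steps, at about 25 mm/s and slowing to 13–16 mm/s, with about 2 N of resistance. After about 99 mm the force rose to about 15 N and movement stopped. That puts the carrier's nose about 159 mm behind the mouth, within the expected 125–165 mm. I did not push a second time after backing off to check for any spring-back.
- **Putting down:** I laid the spatula flat about 0.1 m in front of the sealer's base plate and raised the arm clear.
- **Last checks:** The final pictures show the blue plate in the mouth, the spatula flat, and the jar, cups and vial standing where they were. The wrist force was near zero.
- **Disagreements:** The gripper read about 15 mm on the 18 mm handle, though the pictures and the steady force showed a firm hold. The scene camera disagreed with the wrist camera and the arm's own readings by 5–15 mm, so I went by the other two; first contact came where they predicted. One move call was refused for missing fields and resent.

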